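# Reset the tripped breaker at the unpacking table

### The job

One of the three breakers on the power unit has tripped: its handle stands upright, between off and on. Reset it: push that handle to the off side (towards the robot) until you feel it come up against its firm stop, so that the latch inside sets, then throw it fully over to on and let go. Feel your way and never load it with more than 22 N; leave the other two handles and the loose microscope parts alone.

Things in the scene. Friction and masses are not known exactly. Their poses are not given: they have to be found in the camera images.
- power_unit: grey flat steel chassis lying on the table, 210 (x) x 310 (y) x 30 mm with a 60 mm high rim strip at each y end, fixed, carrying three equal breakers side by side along its y axis, 90 mm apart, in any order. Origin: centre of its underside. Turned up to 0.4 rad from facing the robot.
- breaker_tripped: the tripped breaker (handle about upright): black, 150 (x) x 76 (y) x 58 mm with an 84 x 76 x 8 mm raised middle, fixed on the power unit. Origin: centre of its underside, 30 mm above the table. Its +x axis points to the handle's on side (away from the robot), -x to the off side (nearest the robot). More than 22 N on it or its handle damages it.
- breaker_on: neighbour breaker that is on, same shape, handle and axes as the tripped one; origin: centre of its underside. To be left alone.
- breaker_off: neighbour breaker that is off, same shape, handle and axes as the tripped one; origin: centre of its underside. To be left alone.
- handle_end (a point): middle of the free end of the tripped breaker's handle: a grey bar 10 mm thick (along the breaker's x), 26 mm wide (along y), its end 66 mm from the hinge line. Upright it ends 146 mm above the table, 50 mm proud of the breaker.
- hinge (a point): point on the tripped handle's hinge line (along the breaker's y), inside the breaker, 50 mm above its underside. The latch in there blocks a tripped handle on the way to on, somewhere between 0.1 and 0.3 rad, until the handle has been pushed to the off side fully against its stop. Once the latch is set the handle swings freely (1 to 4 N) to the on stop.
- handle_tripped (a joint): handle angle, rad: 0 upright, minus to off, plus to on. Starts tripped, -0.08 to 0.05; stays where left. To off it moves at 1 to 4 N, then its last 0.2 rad turns the latch at 5 to 12 N, then a firm, slightly springy stop (2 to 5 N more per mm). That stop lies anywhere from -0.28 to -0.65, different for each unit and not shown: feel for it. The on stop, as firm, is at 0.55.
- handle_on (a joint): angle of the on neighbour's handle, rad: 0 upright, positive leans to on. Starts at 0.50 to 0.54; stays where it is left, moves at 1 to 4 N. To be left alone.
- handle_off (a joint): angle of the off neighbour's handle, rad: 0 upright, negative leans to off. Starts at -0.44 to -0.40; stays where it is left, moves at 1 to 4 N. To be left alone.
- eyepiece: loose black microscope eyepiece standing on the table beside the unit, 32 mm across, 50 mm tall; origin: centre of its underside.
- objective: loose steel microscope objective standing in its black cap beside the unit, 29 mm across, 55 mm tall; origin: centre of its underside.
- condenser: loose dark steel condenser lens holder lying flat beside the unit, 52 mm across, 30 mm tall; origin: centre of its underside.

How it is judged:
By the outcome, as a careful person would: the job done as asked, in the order asked, and still so for the second after the job is handed in, with the robot touching nothing.
It also fails if it takes over 45 s, if anything falls off the work surface, if the arm or the gripper's body presses on something with over 40 N, if the wrist force passes 120 N, or if a joint passes its speed limit or range.

### The arm

A 6-joint arm with a two-finger parallel gripper is mounted at the origin on the work surface. World frame = base frame: x ahead of the robot, y to its left, z up, the work surface at z = 0. Lengths are in mm, angles in rad, forces in N, time in s.
With the tool pointing down it reaches from about 350 to 875 mm from the base axis. Payload 4.2 kg.
Tool frame: the origin (TCP) lies between the finger pads; the fingertips stand 11 mm ahead of it and the grasp point (between the pads) lies 8 mm behind it; z points along the fingers, y is the direction in which the jaws open and shut (so a half turn about z gives the same grasp; the last joint's range is limited). The gripper opens to 85 mm and grips with 20 to 120 N. Pads are 22 mm wide; open, the fingers measure 114 mm over their backs; the gripper's body (76 mm by 85 mm) begins 54 mm behind the grasp point. The pads swing forward as they close: fully open they stand 13 mm farther back than shut.
Start: joints at [-1.025, 0.385, 0.008, 0, -1.194, -0.259], TCP at [176.819, -599.445, 221.812] pointing down, gripper open.
Joint ranges: [-3.14, 3.14], [-1.21, 2.06], [-1.07, 1.41], [-3.16, 2.05], [-2.99, -0.16], [-3.1, 3.1]. Speed limits (rad/s): [2.79, 2.79, 3.14, 3.14, 3.14, 3.14].

### API

Orientations are given as a unit quaternion [x, y, z, w].
In Python, from bench import * gives the robot as it stands.
- The arm moves only by the tool servo_tool, never from a script. Its argument "rows" is a list of rows, each a list of 7 numbers: the opening, from 0 (shut) to 1 (fully open), then the shift along the tool's x, y, z in cm, then the turn, a rotation vector about the tool's x, y, z in degrees. A call has 1 to 12 rows; each row shifts and turns the commanded pose from where the row before left it, along the tool's axes as they then stand; what a row does not reach is not made up. A row lasts 1/10 s, in which the tool goes at most 50 mm and 8.59 degrees, less where a joint would pass 70% of its speed; a pose out of reach is approached as far as the arm can. A call is refused whole if a number of a shift passes 5 or a number of a turn 8.59, either way. A call with a gripper value outside its range is refused whole. The fingers move at their own pace and stop on an object; the grip force is fixed at half the most. Time passes only in rows, so rows that do not move let the fingers close. It gives the time, the measured TCP pose, the force and the opening at its end, in the units of the state.
- read_state(): the state, without advancing time (a new reading comes with each control period).
- get_image(name): name is "side" or "top" or "wrist"; returns a dict with "image" (420x560x3 uint8, red, green, blue), "mtx" (3x3 intrinsics, pixels), "k1" (the pictures are not rectified: a ray, as slopes to the right and down, at radius r is drawn at 1 + k1 r^2 times it, then the intrinsics apply), "extrinsics" (4x4, takes a point from camera to world coordinates). Camera axes: x right, y up, looking along -z (the intrinsics and any distortion apply to the point x, -y, -z); pixel columns grow to the right and rows downward; lengths in mm; the calibration is good to about 2 mm. A picture is of the moment at which its call begins. There is no depth.
- job_done(): hands the job in, once; it reports no verdict.
The state is a dict: "clock": time; "joints": joint angles; "joint_vel": joint speeds; "joint_efforts": joint torques, N m; "position": TCP position; "ee_rot": TCP orientation; "contact_force": force on the tool from outside, world axes, zero at the start; "wrist_torque": the same for the moment, N m; "gripper_width": finger opening in mm.
Only numpy, scipy, OpenCV 4.12 (cv2) and the standard library are available. Lean on these libraries where they do the work, as an engineer would, in place of code of your own. Each camera call takes 0.05 s, during which the arm holds its last target. There are 200 camera calls.

## Working session

There is one attempt and no reset: what is moved stays moved. The work goes in short steps, Python scripts to look and compute and a tool call to move; the robot and the scene stay as the last step left them, time stands still between calls to the robot, and variables do not carry over. Pictures are saved under pics/ and viewed, about 8 in all and at most 12, crops included, and the job is handed in when it is done.

Besides the shell and the picture viewer there is one more tool, called after "Call:" by a JSON object that holds its "api" and its "payload", one argument or row to a line. servo_tool: Moves the arm, as the interface text tells. Its arguments: {"type":"object","properties":{"rows":{"type":"array","items":{"type":"array","items":{"type":"number"}}}},"required":["rows"]}

```bash
mkdir -p pics
cat > h.py <<'E'
from bench import *
import numpy as np, cv2
def ray(c,u,v):
    K=c["mtx"];p=np.array([(u-K[0][2])/K[0][0],(v-K[1][2])/K[1][1]]);q=p.copy()
    for _ in range(30): q=p/(1+c["k1"]*(q@q))
    E=np.array(c["extrinsics"]);d=E[:3,:3]@np.array([q[0],-q[1],-1]);return E[:3,3],d
def onz(c,u,v,z):
    o,d=ray(c,u,v);return o+d*(z-o[2])/d[2]
def save(c,n): cv2.imwrite("pics/"+n,cv2.cvtColor(c["image"],cv2.COLOR_RGB2BGR))
def proj(c,P):
    E=np.array(c["extrinsics"]);X=E[:3,:3].T@(np.array(P)-E[:3,3]);q=np.array([X[0],-X[1]])/-X[2]
    q=q*(1+c["k1"]*(q@q));K=c["mtx"];return K[0][0]*q[0]+K[0][2],K[1][1]*q[1]+K[1][2]
E
python3 - <<'E'
from h import *
import pickle
print(read_state())
for n in("top","side"):
    c=get_image(n);save(c,n+"1.png");pickle.dump(c,open(n+".pkl","wb"));print(np.round(c["extrinsics"],2).tolist())
E
```

```text
{'clock': 0.0, 'joints': array([-1.02541728e+00,  3.85543868e-01,  6.62669804e-03, -4.91545491e-04,
       -1.19397592e+00, -2.58595820e-01]), 'joint_vel': array([-7.70050760e-04, -3.70236253e-04, -1.32113091e-05,  3.43823146e-04,
        6.03373882e-04, -2.72159645e-04]), 'joint_efforts': array([ 7.16952254e-04, -3.92284584e+01,  1.88399273e+01,  4.18618485e+00,
       -4.65599354e-03, -1.21786681e-05]), 'position': array([ 176.63816399, -598.8966616 ,  220.73069793]), 'ee_rot': array([-1.42810909e-01,  9.89749409e-01,  1.05418515e-03, -1.99952938e-04]), 'contact_force': array([-0.55847381,  0.09403074, -1.00524765]), 'wrist_torque': array([-0.01147322,  0.03558682, -0.04854028]), 'gripper_width': 85.39993125166319}
[[0.02, 0.99, -0.13, 444.6], [-1.0, 0.02, -0.02, 22.57], [-0.02, 0.13, 0.99, 893.66], [0.0, 0.0, 0.0, 1.0]]
[[-0.96, 0.16, -0.24, 358.78], [-0.29, -0.49, 0.83, 782.78], [0.02, 0.86, 0.51, 561.95], [0.0, 0.0, 0.0, 1.0]]
```

View pics/top1.png

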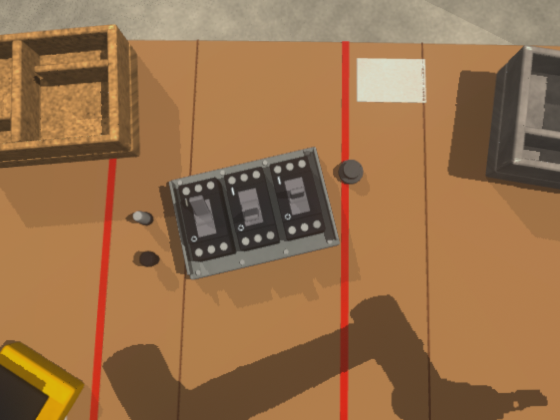

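View pics/side1.png

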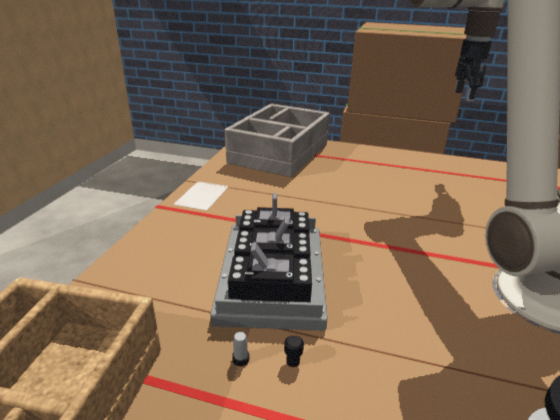

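The top view shows the unit at about (255,213). The side view shows the near handle (+y) leaning on, the middle one leaning off, and the far one (-y, top view (297,197)) upright. The far one is the tripped breaker. Next I'll zoom in.

Run:
```python
from h import *
import pickle
t=pickle.load(open("top.pkl","rb"))
im=cv2.cvtColor(t["image"],cv2.COLOR_RGB2BGR)
a=cv2.resize(im[140:290,160:350],None,fx=4,fy=4,interpolation=cv2.INTER_CUBIC)
cv2.imwrite("pics/crop.png",a)
for u,v in [(172,182),(315,150),(338,242),(192,277)]: print(onz(t,u,v,60).round())
```

```text
[612. 269.  60.]
[682. -14.  60.]
[499. -61.  60.]
[426. 220.  60.]
```

View pics/crop.png

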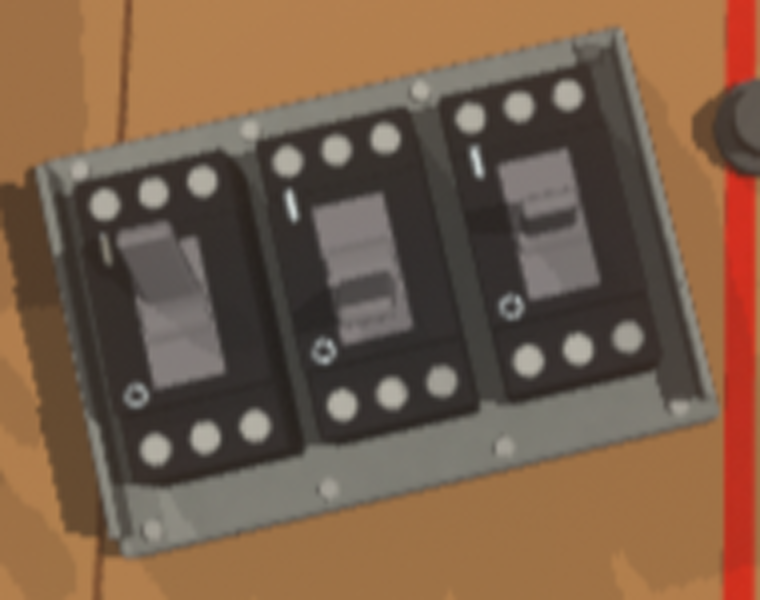

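Run:
```python
from h import *
import pickle
t=pickle.load(open("top.pkl","rb"))
g=lambda u,v,z:onz(t,u/4+160,v/4+140,z)
C=[g(*p,60) for p in [(37,168),(620,30),(717,410),(122,555)]]
print(np.round(C,1),np.mean(C,0))
n=lambda a,b:np.degrees(np.arctan2((b-a)[1],(b-a)[0]))
print(n(C[1],C[0])-90,n(C[2],C[3])-90,n(C[3],C[0]),n(C[2],C[1]))
for a,b in [((519,107),(579,349)),((337,150),(391,404)),((153,192),(205,438))]:
    A,B=g(*a,90),g(*b,90);print((A+B)/2,n(B,A),np.linalg.norm(A-B))
print("end",g(548,205,146))
```

```text
[[611.9 274.9  60. ]
 [687.1 -14.4  60. ]
 [498.  -63.7  60. ]
 [422.4 222.8  60. ]] [554.86717147 104.90456396  60.        ]
14.565549262507076 14.783925150419904 15.376942890461303 14.591043659657773
[581.54729067  19.63983073  90.        ] 14.725185904025002 119.98047152794132
[556.51715901 106.91651215  90.        ] 13.682279967932578 124.65129461354914
[536.72381192 194.1664037   90.        ] 14.46077794216623 120.66009684989915
end [581.78312188  20.32539498 146.        ]
```

Unit yaw is about 14.7°, and the tripped breaker's centre is about (580, 19.5) with the handle near 0 rad. The jaw axis already lies nearly along the breaker's y. My plan is to push with shut fingers from the +x side, then hop over and push from the -x side. First I'll move above the far side.

Call:
{"api": "servo_tool", "payload": {
  "rows": [
    [0, -3.73, 2.99, 0, 0, 0, 0],
    [0, -3.73, 2.99, 0, 0, 0, 0],
    [0, -3.73, 2.99, 0, 0, 0, 0],
    [0, -3.73, 2.99, 0, 0, 0, 0],
    [0, -3.73, 2.99, 0, 0, 0, 0],
    [0, -3.73, 2.99, 0, 0, 0, 0],
    [0, -3.73, 2.99, 0, 0, 0, 0],
    [0, -3.73, 2.99, 0, 0, 0, 0],
    [0, -3.73, 2.99, 0, 0, 0, 0],
    [0, -3.73, 2.99, 0, 0, 0, 0],
    [0, -3.73, 2.99, 0, 0, 0, 0],
    [0, -3.73, 2.99, 0, 0, 0, 0]
  ]
}}

```text
clock: 1.3
position: [505.1, -126.8, 221.7]
ee_rot: [-0.143, 0.99, 0.0, -0.0]
contact_force: [1.3, -0.8, -0.6]
gripper_width: -0.2
```

Call:
{"api": "servo_tool", "payload": {
  "rows": [
    [0, -3.73, 2.99, 0, 0, 0, 0],
    [0, -3.73, 2.99, 0, 0, 0, 0],
    [0, -3.73, 2.99, 0, 0, 0, 0],
    [0, -3.73, 2.99, 0, 0, 0, 0],
    [0, 0, 0, 0, 0, 0, 1.7],
    [0, 0, 0, 0, 0, 0, 0],
    [0, 0, 0, 0, 0, 0, 0]
  ]
}}

```text
clock: 2.0
position: [613.2, 27.7, 221.4]
ee_rot: [-0.128, 0.992, -0.0, -0.001]
contact_force: [0.2, -0.4, -0.8]
gripper_width: -0.1
```

```bash
cat > w.py <<'E'
from h import *
from scipy.spatial.transform import Rotation as R
# position in breaker frame
th=np.radians(14.7);u=np.array([np.cos(th),np.sin(th)]);v=np.array([-u[1],u[0]]);o=np.array([580.,19.5])
s=read_state();d=s["position"][:2]-o
r=R.from_quat(s["ee_rot"]).as_matrix()
print("t",s["clock"],"pos",s["position"].round(1),"bx,by",(d@u).round(1),(d@v).round(1),"F",s["contact_force"].round(2),"Fbx",(s["contact_force"][:2]@u).round(2),"grip",s["gripper_width"])
print(r.round(3).tolist(), np.degrees(np.arctan2(r[1,1],r[0,1])))
E
python3 w.py
python3 - <<'E'
from h import *
im=get_image("wrist");save(im,"wr1.png")
import pickle;pickle.dump(im,open("wr.pkl","wb"))
for P in [(580,19.5,146)]: print(proj(im,P))
c=get_image("side");pickle.dump(c,open("side2.pkl","wb"))
a=cv2.resize(cv2.cvtColor(c["image"],cv2.COLOR_RGB2BGR)[120:330,180:380],None,fx=2.8,fy=2.8,interpolation=cv2.INTER_CUBIC)
b=cv2.cvtColor(im["image"],cv2.COLOR_RGB2BGR)
b=cv2.resize(b,(400,300));b=cv2.copyMakeBorder(b,0,a.shape[0]-300,0,0,cv2.BORDER_CONSTANT)
cv2.imwrite("pics/a2.png",cv2.resize(np.hstack([a,b]),None,fx=.83,fy=.83))
E
```

```text
t 2.0 pos [613.2  27.7 221.4] bx,by 34.2 -0.5 F [ 0.15 -0.44 -0.82] Fbx 0.03 grip -0.1337473676533437
[[-0.967, -0.254, -0.001], [-0.254, 0.967, -0.0], [0.001, 0.0, -1.0]] 104.73169992635088
(np.float64(276.58547431415474), np.float64(164.54851032087214))
```

View pics/a2.png

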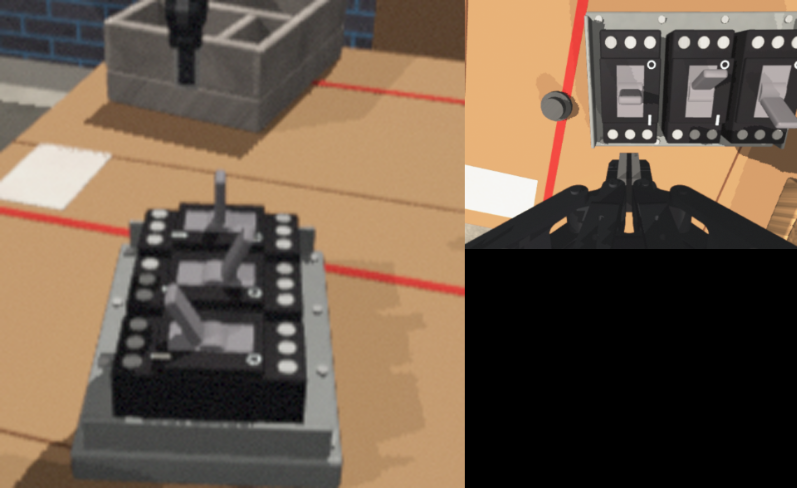

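The side crop shows the shut fingers above and beyond the upright handle. In the wrist view the handle end is at about (278,160), which matches the predicted (277,164). Next I lower and approach.

Call:
{"api": "servo_tool", "payload": {
  "rows": [
    [0, 0, 0, 3.6, 0, 0, 0],
    [0, 0, 0, 3.6, 0, 0, 0],
    [0, 0, 0, 0, 0, 0, 0],
    [0, 0.8, 0, 0, 0, 0, 0],
    [0, 0, 0, 0, 0, 0, 0]
  ]
}}

```text
clock: 2.6
position: [606.5, 25.7, 152.3]
ee_rot: [-0.128, 0.992, 0.0, 0.002]
contact_force: [0.4, -0.4, -0.4]
gripper_width: -0.3
```

```bash
python3 w.py
```

```text
t 2.6 pos [606.5  25.7 152.3] bx,by 27.2 -0.7 F [ 0.44 -0.43 -0.4 ] Fbx 0.31 grip -0.28477942553410657
[[-0.967, -0.254, 0.003], [-0.254, 0.967, 0.0], [-0.003, -0.0, -1.0]] 104.71871265976984
```

Call:
{"api": "servo_tool", "payload": {
  "rows": [
    [0, 0.3, 0, 0, 0, 0, 0],
    [0, 0.3, 0, 0, 0, 0, 0],
    [0, 0.2, 0, 0, 0, 0, 0],
    [0, 0, 0, 0, 0, 0, 0]
  ]
}}

```text
clock: 3.0
position: [598.3, 24.2, 150.3]
ee_rot: [-0.128, 0.992, 0.0, 0.0]
contact_force: [-0.9, -0.0, -0.4]
gripper_width: 0.1
```

Call:
{"api": "servo_tool", "payload": {
  "rows": [
    [0, 0.2, 0, 0, 0, 0, 0],
    [0, 0.2, 0, 0, 0, 0, 0],
    [0, 0, 0, 0, 0, 0, 0]
  ]
}}

```text
clock: 3.3
position: [594.3, 23.1, 149.7]
ee_rot: [-0.128, 0.992, -0.0, -0.0]
contact_force: [-1.0, -0.5, 0.2]
gripper_width: 0.3
```

Call:
{"api": "servo_tool", "payload": {
  "rows": [
    [0, 0.2, 0, 0, 0, 0, 0],
    [0, 0.2, 0, 0, 0, 0, 0],
    [0, 0, 0, 0, 0, 0, 0]
  ]
}}

```text
clock: 3.6
position: [590.4, 22.1, 149.8]
ee_rot: [-0.128, 0.992, 0.0, -0.0]
contact_force: [-0.1, 0.0, -0.1]
gripper_width: 0.2
```

```bash
python3 w.py
```

```text
t 3.6 pos [590.4  22.1 149.8] bx,by 10.7 -0.2 F [-0.07  0.04 -0.1 ] Fbx -0.06 grip 0.20079879560348474
[[-0.967, -0.254, -0.0], [-0.254, 0.967, -0.0], [0.0, 0.0, -1.0]] 104.72961799677839
```

Call:
{"api": "servo_tool", "payload": {
  "rows": [
    [0, 0.2, 0, 0, 0, 0, 0],
    [0, 0, 0, 0, 0, 0, 0]
  ]
}}

```text
clock: 3.8
position: [588.6, 21.6, 149.8]
ee_rot: [-0.128, 0.992, 0.0, -0.0]
contact_force: [-0.4, -0.8, 0.1]
gripper_width: 0.2
```

Call:
{"api": "servo_tool", "payload": {
  "rows": [
    [0, 0.2, 0, 0, 0, 0, 0],
    [0, 0, 0, 0, 0, 0, 0]
  ]
}}

```text
clock: 4.0
position: [586.6, 21.1, 149.8]
ee_rot: [-0.128, 0.992, 0.0, -0.0]
contact_force: [0.1, -0.3, 0.3]
gripper_width: -0.3
```

```bash
python3 w.py
python3 - <<'E'
from h import *
c=get_image("side")
a=cv2.resize(cv2.cvtColor(c["image"],cv2.COLOR_RGB2BGR)[140:260,210:340],None,fx=4.5,fy=4.5,interpolation=cv2.INTER_CUBIC)
cv2.imwrite("pics/a3.png",a)
E
```

```text
t 4.0 pos [586.6  21.1 149.8] bx,by 6.8 -0.1 F [ 0.08 -0.32  0.27] Fbx -0.0 grip -0.25228024300263613
[[-0.967, -0.254, -0.0], [-0.254, 0.967, 0.0], [0.0, 0.0, -1.0]] 104.73383116067846
```

View pics/a3.png

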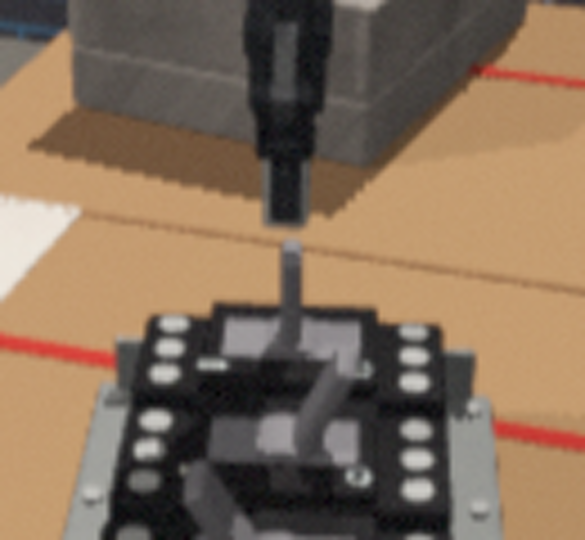

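The picture shows the finger's lower end at crop (287,225) and the handle top at (291,242), with no overlap. I'll check this against the calibration.

Run:
```python
from h import *
import pickle
c=pickle.load(open("side2.pkl","rb"));t=pickle.load(open("top.pkl","rb"))
f=lambda P:((np.array(proj(c,P))-[210,140])*4.5).round(1)
print("tip pred",f((586.6,21.1,138.8)),"handle end pred",f((580,19.5,146)))
for z in(136,138.8,142,146,150,155): print(z,f((586.6,21.1,z)))
# two-view handle end: top ray crop(548,205), side (291,244)
def tri(a,b):
    (o1,d1),(o2,d2)=a,b;s=np.linalg.lstsq(np.c_[d1,-d2],o2-o1,rcond=None)[0]
    return o1+s[0]*d1,o2+s[1]*d2
print(tri(ray(t,548/4+160,203/4+140),ray(c,291/4.5+210,244/4.5+140)))
print("breaker",f((580,19.5,96)), [f(tuple(np.array([580,19.5])+x*np.array([.967,.254]))+(96,)) for x in(-42,42)])
```

```text
tip pred [284.8 260.6] handle end pred [299.3 247.8]
136 [284.7 265.8]
138.8 [284.8 260.6]
142 [284.9 254.7]
146 [285.  247.2]
150 [285.1 239.7]
155 [285.3 230.3]
(array([582.37065853,  20.3459091 , 147.68803265]), array([583.79275235,  20.6235411 , 147.94984988]))
breaker [297.3 338.7] [array([383.4, 341.6]), array([211.4, 335.7])]
```

Run:
```python
from h import *
import pickle
c=pickle.load(open("side2.pkl","rb"))
print("obs",187/.83/2.8+180,83/.83/2.8+120,[ (z,np.round(proj(c,(613.2,27.7,221.4+z)),1)) for z in(-11,0,8)])
t=get_image("top");s=get_image("wrist")
print([ (z,np.round(proj(t,(586.6,21.1,149.8+z)),1)) for z in(-11,0,8)],[ (z,np.round(proj(s,(586.6,21.1,149.8+z)),1)) for z in(-11,0,8)],np.round(proj(s,(582,20.3,146)),1))
a=cv2.resize(cv2.cvtColor(t["image"],cv2.COLOR_RGB2BGR)[130:270,200:360],None,fx=2.5,fy=2.5,interpolation=cv2.INTER_CUBIC)
b=cv2.resize(cv2.cvtColor(s["image"],cv2.COLOR_RGB2BGR)[100:310,170:370],None,fx=1.666667,fy=1.666667,interpolation=cv2.INTER_CUBIC)
cv2.imwrite("pics/a4.png",np.hstack([a,b]))
```

```text
obs 260.4647160068847 155.71428571428572 [(-11, array([260.5, 166.7])), (0, array([260.5, 161.7])), (8, array([260.5, 158.1]))]
[(-11, array([296.6, 189.3])), (0, array([296.6, 188.2])), (8, array([296.6, 187.3]))] [(-11, array([275.6, 257.4])), (0, array([275.5, 267.6])), (8, array([275.5, 275.8]))] [276.4 254.8]
```

View pics/a4.png

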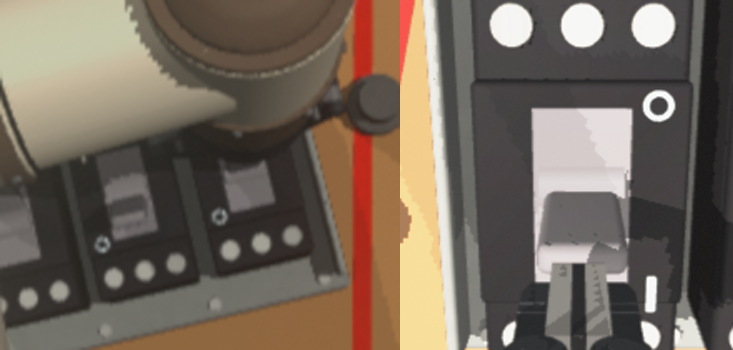

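The wrist view shows the fingertips at image (278,258) overlapping the handle end from above. Both views agree that the tips sit about 15–19 mm higher than I assumed, so they were passing over the handle. I'll back off, go 18 mm lower and approach again.

Call:
{"api": "servo_tool", "payload": {
  "rows": [
    [0, -2.2, 0, 0, 0, 0, 0],
    [0, 0, 0, 0, 0, 0, 0],
    [0, 0, 0, 1.8, 0, 0, 0],
    [0, 0, 0, 0, 0, 0, 0],
    [0, 0.5, 0, 0, 0, 0, 0],
    [0, 0, 0, 0, 0, 0, 0]
  ]
}}

```text
clock: 4.75
position: [602.9, 25.3, 132.5]
ee_rot: [-0.128, 0.992, -0.0, 0.0]
contact_force: [0.2, 0.6, -0.2]
gripper_width: 0.0
```

```bash
python3 w.py
python3 - <<'E'
from h import *
c=get_image("side");s=get_image("wrist")
f=lambda P:((np.array(proj(c,P))-[210,140])*3.5).round(1)
p=read_state()["position"]
print([(z,f(p+[0,0,z])) for z in(-11,0,8)])
a=cv2.resize(cv2.cvtColor(c["image"],cv2.COLOR_RGB2BGR)[140:260,210:340],None,fx=3.5,fy=3.5,interpolation=cv2.INTER_CUBIC)
b=cv2.resize(cv2.cvtColor(s["image"],cv2.COLOR_RGB2BGR)[100:310,185:355],None,fx=2,fy=2,interpolation=cv2.INTER_CUBIC)
cv2.imwrite("pics/a5.png",np.hstack([a,b]))
E
```

```text
t 4.75 pos [602.9  25.3 132.5] bx,by 23.6 -0.2 F [ 0.24  0.6  -0.17] Fbx 0.38 grip 0.03489976343179848
[[-0.967, -0.254, 0.0], [-0.254, 0.967, 0.0], [-0.0, -0.0, -1.0]] 104.73620330318244
[(-11, array([193., 226.])), (0, array([193.1, 210.4])), (8, array([193.2, 198.9]))]
```

View pics/a5.png

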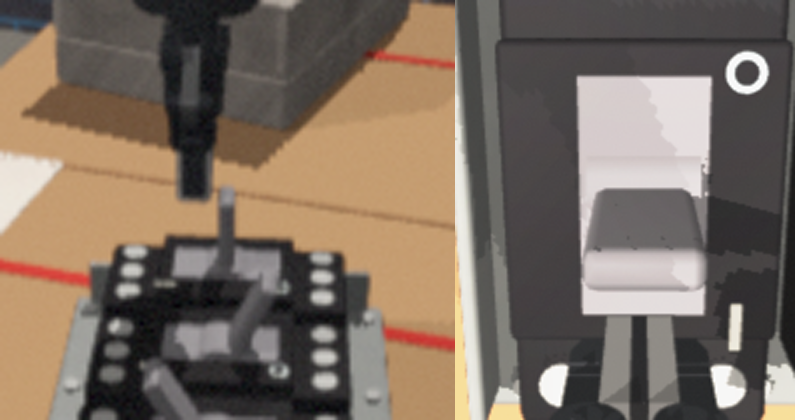

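The side view shows the finger end at crop (193,199), about TCP+8 mm, so roughly z 141. The handle top is at (226,188). I'll go 6 mm lower and start feeling.

Call:
{"api": "servo_tool", "payload": {
  "rows": [
    [0, 0, 0, 0.6, 0, 0, 0],
    [0, 0.2, 0, 0, 0, 0, 0],
    [0, 0.2, 0, 0, 0, 0, 0],
    [0, 0, 0, 0, 0, 0, 0]
  ]
}}

```text
clock: 5.25
position: [599.2, 24.3, 125.8]
ee_rot: [-0.128, 0.992, -0.0, -0.0]
contact_force: [-0.0, 0.4, 0.8]
gripper_width: 0.4
```

Call:
{"api": "servo_tool", "payload": {
  "rows": [
    [0, 0.2, 0, 0, 0, 0, 0],
    [0, 0, 0, 0, 0, 0, 0]
  ]
}}

```text
clock: 5.45
position: [597.7, 23.9, 126.0]
ee_rot: [-0.128, 0.992, 0.0, 0.0]
contact_force: [0.3, -0.0, 0.1]
gripper_width: 0.1
```

Call:
{"api": "servo_tool", "payload": {
  "rows": [
    [0, 0.2, 0, 0, 0, 0, 0],
    [0, 0, 0, 0, 0, 0, 0]
  ]
}}

```text
clock: 5.65
position: [595.7, 23.4, 126.1]
ee_rot: [-0.128, 0.992, 0.0, 0.0]
contact_force: [0.6, 0.8, 0.6]
gripper_width: 0.3
```

Call:
{"api": "servo_tool", "payload": {
  "rows": [
    [0, 0.2, 0, 0, 0, 0, 0],
    [0, 0, 0, 0, 0, 0, 0]
  ]
}}

```text
clock: 5.85
position: [593.6, 22.9, 126.1]
ee_rot: [-0.128, 0.992, -0.0, 0.0]
contact_force: [0.9, 0.8, 0.8]
gripper_width: 0.1
```

Call:
{"api": "servo_tool", "payload": {
  "rows": [
    [0, 0.2, 0, 0, 0, 0, 0],
    [0, 0, 0, 0, 0, 0, 0]
  ]
}}

```text
clock: 6.05
position: [591.5, 22.3, 126.0]
ee_rot: [-0.128, 0.992, 0.0, -0.0]
contact_force: [1.0, -0.1, 0.1]
gripper_width: -0.1
```

```bash
python3 w.py
```

```text
t 6.05 pos [591.5  22.3 126. ] bx,by 11.8 -0.2 F [ 0.97 -0.08  0.07] Fbx 0.91 grip -0.14692629803985974
[[-0.967, -0.254, -0.0], [-0.254, 0.967, 0.0], [0.0, 0.0, -1.0]] 104.73231604575685
```

Call:
{"api": "servo_tool", "payload": {
  "rows": [
    [0, 0.2, 0, 0, 0, 0, 0],
    [0, 0, 0, 0, 0, 0, 0]
  ]
}}

```text
clock: 6.25
position: [589.4, 21.8, 125.8]
ee_rot: [-0.128, 0.992, -0.0, -0.0]
contact_force: [0.8, 0.1, 1.2]
gripper_width: -0.2
```

Call:
{"api": "servo_tool", "payload": {
  "rows": [
    [0, 0.2, 0, 0, 0, 0, 0],
    [0, 0, 0, 0, 0, 0, 0]
  ]
}}

```text
clock: 6.45
position: [587.3, 21.3, 125.6]
ee_rot: [-0.128, 0.992, 0.0, -0.0]
contact_force: [1.4, 0.6, 0.1]
gripper_width: 0.1
```

Call:
{"api": "servo_tool", "payload": {
  "rows": [
    [0, 0.2, 0, 0, 0, 0, 0],
    [0, 0, 0, 0, 0, 0, 0]
  ]
}}

```text
clock: 6.65
position: [585.3, 20.7, 125.5]
ee_rot: [-0.128, 0.992, 0.0, -0.0]
contact_force: [1.2, -0.7, 0.4]
gripper_width: -0.3
```

```bash
python3 w.py
python3 - <<'E'
from h import *
c=get_image("side")
a=cv2.resize(cv2.cvtColor(c["image"],cv2.COLOR_RGB2BGR)[140:260,210:340],None,fx=4.5,fy=4.5,interpolation=cv2.INTER_CUBIC)
cv2.imwrite("pics/a6.png",a)
E
```

```text
t 6.65 pos [585.3  20.7 125.5] bx,by 5.5 -0.1 F [ 1.24 -0.74  0.39] Fbx 1.02 grip -0.27578112076338307
[[-0.967, -0.254, -0.001], [-0.254, 0.967, -0.0], [0.001, 0.0, -1.0]] 104.71965186406287
```

View pics/a6.png

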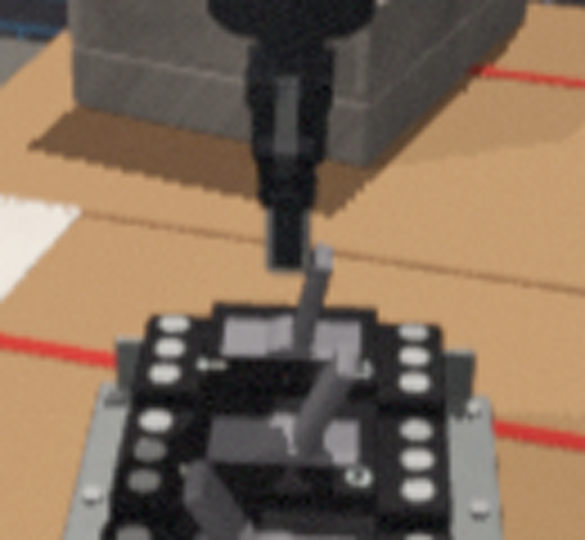

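The handle is now leaning off by about 0.2 rad, with its top at crop (318,250), and the finger is pressing at about (305,260). I'll keep going with a slight descent along the arc.

Call:
{"api": "servo_tool", "payload": {
  "rows": [
    [0, 0.15, 0, 0.03, 0, 0, 0],
    [0, 0, 0, 0, 0, 0, 0]
  ]
}}

```text
clock: 6.9
position: [584.2, 20.4, 125.4]
ee_rot: [-0.128, 0.992, 0.0, -0.0]
contact_force: [1.1, 0.2, 0.1]
gripper_width: -0.2
```

Call:
{"api": "servo_tool", "payload": {
  "rows": [
    [0, 0.15, 0, 0.03, 0, 0, 0],
    [0, 0, 0, 0, 0, 0, 0]
  ]
}}

```text
clock: 7.1
position: [582.7, 20.1, 125.1]
ee_rot: [-0.128, 0.992, 0.0, -0.0]
contact_force: [0.6, 0.8, -0.0]
gripper_width: -0.2
```

Call:
{"api": "servo_tool", "payload": {
  "rows": [
    [0, 0.15, 0, 0.04, 0, 0, 0],
    [0, 0, 0, 0, 0, 0, 0]
  ]
}}

```text
clock: 7.3
position: [581.8, 19.8, 125.0]
ee_rot: [-0.128, 0.992, 0.0, 0.001]
contact_force: [1.6, -0.3, -1.0]
gripper_width: -0.3
```

Call:
{"api": "servo_tool", "payload": {
  "rows": [
    [0, 0.15, 0, 0.04, 0, 0, 0],
    [0, 0, 0, 0, 0, 0, 0]
  ]
}}

```text
clock: 7.5
position: [580.9, 19.6, 124.8]
ee_rot: [-0.128, 0.992, 0.0, 0.001]
contact_force: [4.1, 1.9, -0.2]
gripper_width: -0.2
```

Call:
{"api": "servo_tool", "payload": {
  "rows": [
    [0, 0.1, 0, 0.03, 0, 0, 0],
    [0, 0, 0, 0, 0, 0, 0]
  ]
}}

```text
clock: 7.7
position: [579.5, 19.2, 124.4]
ee_rot: [-0.128, 0.992, 0.0, 0.001]
contact_force: [3.8, 1.5, 0.4]
gripper_width: 0.1
```

Call:
{"api": "servo_tool", "payload": {
  "rows": [
    [0, 0.1, 0, 0.03, 0, 0, 0],
    [0, 0, 0, 0, 0, 0, 0]
  ]
}}

```text
clock: 7.9
position: [578.1, 18.8, 124.0]
ee_rot: [-0.128, 0.992, 0.0, 0.0]
contact_force: [3.8, 1.5, 1.2]
gripper_width: 0.1
```

Call:
{"api": "servo_tool", "payload": {
  "rows": [
    [0, 0.1, 0, 0.03, 0, 0, 0],
    [0, 0, 0, 0, 0, 0, 0]
  ]
}}

```text
clock: 8.1
position: [577.0, 18.5, 123.6]
ee_rot: [-0.128, 0.992, -0.0, -0.0]
contact_force: [2.7, 1.9, 1.3]
gripper_width: -0.1
```

Call:
{"api": "servo_tool", "payload": {
  "rows": [
    [0, 0.1, 0, 0.03, 0, 0, 0],
    [0, 0, 0, 0, 0, 0, 0]
  ]
}}

```text
clock: 8.3
position: [576.0, 18.2, 123.3]
ee_rot: [-0.128, 0.992, -0.0, -0.0]
contact_force: [3.4, 1.2, 1.5]
gripper_width: 0.0
```

Call:
{"api": "servo_tool", "payload": {
  "rows": [
    [0, 0.1, 0, 0.03, 0, 0, 0],
    [0, 0.1, 0, 0.03, 0, 0, 0],
    [0, 0, 0, 0, 0, 0, 0]
  ]
}}

```text
clock: 8.6
position: [573.9, 17.7, 122.6]
ee_rot: [-0.128, 0.992, -0.0, -0.0]
contact_force: [2.7, 1.4, 2.0]
gripper_width: -0.0
```

Call:
{"api": "servo_tool", "payload": {
  "rows": [
    [0, 0.1, 0, 0.04, 0, 0, 0],
    [0, 0, 0, 0, 0, 0, 0]
  ]
}}

```text
clock: 8.8
position: [573.0, 17.4, 122.2]
ee_rot: [-0.128, 0.992, -0.0, -0.0]
contact_force: [2.8, 2.0, 1.4]
gripper_width: 0.1
```

Call:
{"api": "servo_tool", "payload": {
  "rows": [
    [0, 0.1, 0, 0.04, 0, 0, 0],
    [0, 0, 0, 0, 0, 0, 0]
  ]
}}

```text
clock: 9.0
position: [572.0, 17.2, 121.7]
ee_rot: [-0.128, 0.992, -0.0, -0.0]
contact_force: [2.6, 1.7, 1.6]
gripper_width: -0.0
```

Call:
{"api": "servo_tool", "payload": {
  "rows": [
    [0, 0.1, 0, 0.04, 0, 0, 0],
    [0, 0, 0, 0, 0, 0, 0]
  ]
}}

```text
clock: 9.2
position: [571.5, 17.1, 121.6]
ee_rot: [-0.128, 0.992, 0.0, 0.0]
contact_force: [3.4, 1.2, 2.7]
gripper_width: 0.2
```

Call:
{"api": "servo_tool", "payload": {
  "rows": [
    [0, 0.1, 0, 0.04, 0, 0, 0],
    [0, 0, 0, 0, 0, 0, 0]
  ]
}}

```text
clock: 9.4
position: [571.3, 17.0, 121.5]
ee_rot: [-0.128, 0.992, 0.0, 0.001]
contact_force: [3.9, 1.7, 3.6]
gripper_width: 0.0
```

Call:
{"api": "servo_tool", "payload": {
  "rows": [
    [0, 0.1, 0, 0.04, 0, 0, 0],
    [0, 0, 0, 0, 0, 0, 0]
  ]
}}

```text
clock: 9.6
position: [571.1, 17.0, 121.4]
ee_rot: [-0.128, 0.992, 0.0, 0.002]
contact_force: [6.0, 3.1, 2.8]
gripper_width: -0.0
```

Call:
{"api": "servo_tool", "payload": {
  "rows": [
    [0, 0.1, 0, 0.04, 0, 0, 0],
    [0, 0, 0, 0, 0, 0, 0]
  ]
}}

```text
clock: 9.8
position: [571.0, 17.0, 121.4]
ee_rot: [-0.129, 0.992, 0.0, 0.003]
contact_force: [6.7, 2.5, 3.4]
gripper_width: 0.2
```

Call:
{"api": "servo_tool", "payload": {
  "rows": [
    [0, 0.1, 0, 0.04, 0, 0, 0],
    [0, 0, 0, 0, 0, 0, 0]
  ]
}}

```text
clock: 10.0
position: [570.9, 16.9, 121.3]
ee_rot: [-0.129, 0.992, 0.0, 0.004]
contact_force: [8.4, 2.6, 3.8]
gripper_width: -0.1
```

Call:
{"api": "servo_tool", "payload": {
  "rows": [
    [0, 0.1, 0, 0.04, 0, 0, 0],
    [0, 0, 0, 0, 0, 0, 0]
  ]
}}

```text
clock: 10.2
position: [570.7, 16.9, 121.3]
ee_rot: [-0.129, 0.992, 0.0, 0.005]
contact_force: [9.1, 3.2, 4.1]
gripper_width: 0.1
```

Call:
{"api": "servo_tool", "payload": {
  "rows": [
    [0, 0.1, 0, 0.04, 0, 0, 0],
    [0, 0, 0, 0, 0, 0, 0]
  ]
}}

```text
clock: 10.4
position: [570.6, 16.9, 121.3]
ee_rot: [-0.129, 0.992, 0.0, 0.006]
contact_force: [10.9, 3.6, 4.3]
gripper_width: 0.1
```

Call:
{"api": "servo_tool", "payload": {
  "rows": [
    [0, 0.1, 0, 0.04, 0, 0, 0],
    [0, 0, 0, 0, 0, 0, 0]
  ]
}}

```text
clock: 10.6
position: [570.5, 16.9, 121.3]
ee_rot: [-0.129, 0.992, 0.0, 0.007]
contact_force: [11.3, 3.5, 3.8]
gripper_width: -0.3
```

Call:
{"api": "servo_tool", "payload": {
  "rows": [
    [0, 0.1, 0, 0.04, 0, 0, 0],
    [0, 0, 0, 0, 0, 0, 0]
  ]
}}

```text
clock: 10.8
position: [570.4, 16.8, 121.2]
ee_rot: [-0.129, 0.992, 0.0, 0.008]
contact_force: [13.0, 3.1, 4.3]
gripper_width: -0.1
```

Call:
{"api": "servo_tool", "payload": {
  "rows": [
    [0, 0.1, 0, 0.03, 0, 0, 0],
    [0, 0, 0, 0, 0, 0, 0]
  ]
}}

```text
clock: 11.0
position: [570.2, 16.8, 121.2]
ee_rot: [-0.129, 0.992, 0.001, 0.009]
contact_force: [13.3, 2.8, 4.0]
gripper_width: 0.4
```

Call:
{"api": "servo_tool", "payload": {
  "rows": [
    [0, 0.1, 0, 0.03, 0, 0, 0],
    [0, 0, 0, 0, 0, 0, 0]
  ]
}}

```text
clock: 11.2
position: [570.1, 16.8, 121.2]
ee_rot: [-0.13, 0.992, 0.001, 0.01]
contact_force: [14.6, 3.7, 4.0]
gripper_width: 0.2
```

```bash
python3 w.py
python3 - <<'E'
from h import *
c=get_image("side")
a=cv2.resize(cv2.cvtColor(c["image"],cv2.COLOR_RGB2BGR)[170:260,230:340],None,fx=6,fy=6,interpolation=cv2.INTER_CUBIC)
cv2.imwrite("pics/a7.png",a)
u=np.array([.967,.254]);o=np.array([580,19.5])
for q in(0,-.3,-.4,-.5,-.6): print(q,((np.array(proj(c,tuple(o+u*66*np.sin(q))+(80+66*np.cos(q),)))-[230,170])*6).round())
E
```

```text
t 11.2 pos [570.1  16.8 121.2] bx,by -10.2 -0.1 F [14.56  3.66  4.01] Fbx 15.01 grip 0.15992372233439947
[[-0.966, -0.257, 0.02], [-0.257, 0.966, 0.004], [-0.02, -0.001, -1.0]] 104.88310116679746
0 [279. 150.]
-0.3 [334. 160.]
-0.4 [351. 166.]
-0.5 [367. 173.]
-0.6 [382. 182.]
```

View pics/a7.png

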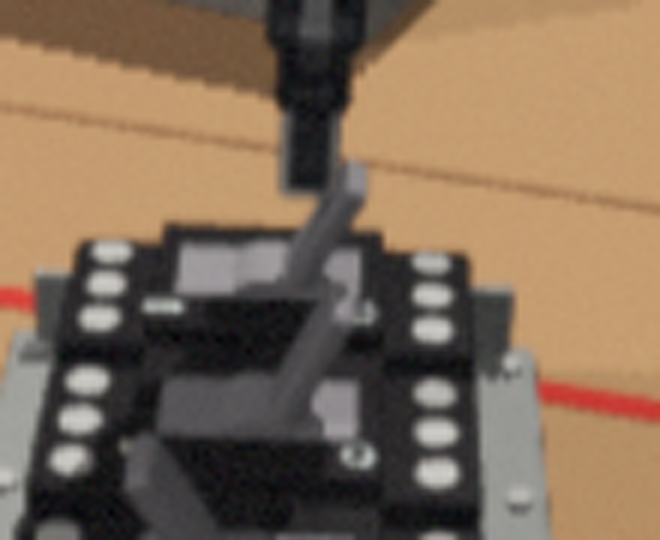

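The handle end is at about (352,172), roughly -0.42 rad, and the force has climbed steadily for 10 mm of commanded travel with almost no motion. I'll press on to about 19 N to rule out a stiff latch (at most ~14.5 N at this lever).

Call:
{"api": "servo_tool", "payload": {
  "rows": [
    [0, 0.1, 0, 0.02, 0, 0, 0],
    [0, 0, 0, 0, 0, 0, 0]
  ]
}}

```text
clock: 11.45
position: [570.0, 16.8, 121.2]
ee_rot: [-0.13, 0.992, 0.001, 0.011]
contact_force: [16.8, 3.9, 3.1]
gripper_width: 0.2
```

Call:
{"api": "servo_tool", "payload": {
  "rows": [
    [0, 0.1, 0, 0.02, 0, 0, 0],
    [0, 0, 0, 0, 0, 0, 0]
  ]
}}

```text
clock: 11.65
position: [569.9, 16.8, 121.2]
ee_rot: [-0.13, 0.991, 0.001, 0.012]
contact_force: [17.8, 4.2, 2.4]
gripper_width: 0.3
```

Call:
{"api": "servo_tool", "payload": {
  "rows": [
    [0, 0.1, 0, 0.02, 0, 0, 0],
    [0, 0, 0, 0, 0, 0, 0]
  ]
}}

```text
clock: 11.85
position: [569.8, 16.8, 121.2]
ee_rot: [-0.13, 0.991, 0.001, 0.013]
contact_force: [19.0, 4.8, 1.8]
gripper_width: 0.2
```

19.7 N with linear rise and no breakaway, so this is the stop. I'll back off and lift.

Call:
{"api": "servo_tool", "payload": {
  "rows": [
    [0, -1.5, 0, 0, 0, 0, 0],
    [0, -2.0, 0, 0, 0, 0, 0],
    [0, 0, 0, 0, 0, 0, 0],
    [0, 0, 0, -3, 0, 0, 0],
    [0, 0, 0, -3, 0, 0, 0],
    [0, 0, 0, 0, 0, 0, 0]
  ]
}}

```text
clock: 12.45
position: [592.5, 22.2, 180.0]
ee_rot: [-0.128, 0.992, -0.0, 0.001]
contact_force: [-0.1, -0.2, 0.9]
gripper_width: 0.0
```

```bash
python3 w.py
python3 - <<'E'
from h import *
c=get_image("side")
a=cv2.resize(cv2.cvtColor(c["image"],cv2.COLOR_RGB2BGR)[140:260,230:340],None,fx=5,fy=5,interpolation=cv2.INTER_CUBIC)
cv2.imwrite("pics/a8.png",a)
E
```

```text
t 12.45 pos [592.5  22.2 180. ] bx,by 12.8 -0.6 F [-0.13 -0.19  0.93] Fbx -0.17 grip 0.04137227451906679
[[-0.967, -0.254, 0.002], [-0.254, 0.967, 0.0], [-0.002, -0.001, -1.0]] 104.73456716785016
```

View pics/a8.png

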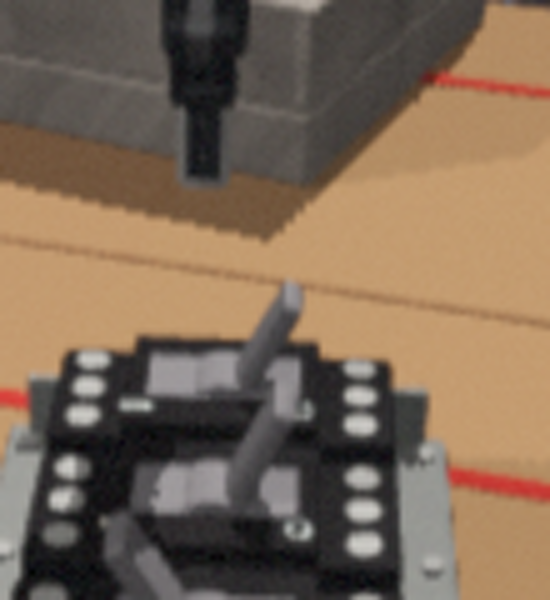

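The handle is parked off, about the same lean as its off neighbour, with its top at (291,290). The fingers are clear above it. Next I hop over to the off side.

Call:
{"api": "servo_tool", "payload": {
  "rows": [
    [0, 3.7, 0, 0, 0, 0, 0],
    [0, 3.7, 0, 0, 0, 0, 0],
    [0, 0, 0, 0, 0, 0, 0],
    [0, 0, 0, 3, 0, 0, 0],
    [0, 0, 0, 3, 0, 0, 0],
    [0, 0, 0, 0, 0, 0, 0]
  ]
}}

```text
clock: 13.1
position: [516.2, 2.7, 112.2]
ee_rot: [-0.127, 0.992, -0.0, -0.007]
contact_force: [-0.8, -0.1, 0.1]
gripper_width: -0.2
```

Call:
{"api": "servo_tool", "payload": {
  "rows": [
    [0, -0.4, 0, 0, 0, 0, 0],
    [0, -0.4, 0, 0, 0, 0, 0],
    [0, -0.4, 0, 0, 0, 0, 0],
    [0, -0.4, 0, 0, 0, 0, 0],
    [0, 0, 0, 0, 0, 0, 0]
  ]
}}

```text
clock: 13.6
position: [537.5, 8.2, 117.6]
ee_rot: [-0.128, 0.992, 0.0, 0.001]
contact_force: [0.4, 0.6, -0.2]
gripper_width: -0.2
```

Call:
{"api": "servo_tool", "payload": {
  "rows": [
    [0, -0.3, 0, 0, 0, 0, 0],
    [0, -0.3, 0, 0, 0, 0, 0],
    [0, -0.3, 0, 0, 0, 0, 0],
    [0, -0.3, 0, 0, 0, 0, 0],
    [0, 0, 0, 0, 0, 0, 0]
  ]
}}

```text
clock: 14.1
position: [548.7, 11.1, 117.0]
ee_rot: [-0.128, 0.992, -0.0, 0.0]
contact_force: [-0.3, -1.0, 0.3]
gripper_width: -0.0
```

Call:
{"api": "servo_tool", "payload": {
  "rows": [
    [0, -0.3, 0, 0, 0, 0, 0],
    [0, -0.3, 0, 0, 0, 0, 0],
    [0, -0.3, 0, 0, 0, 0, 0],
    [0, 0, 0, 0, 0, 0, 0]
  ]
}}

```text
clock: 14.5
position: [557.7, 13.5, 117.0]
ee_rot: [-0.128, 0.992, 0.0, 0.001]
contact_force: [-0.2, 0.2, 0.1]
gripper_width: -0.3
```

```bash
python3 w.py
```

```text
t 14.5 pos [557.7  13.5 117. ] bx,by -23.1 -0.1 F [-0.17  0.18  0.14] Fbx -0.12 grip -0.2748182500080385
[[-0.967, -0.254, 0.001], [-0.254, 0.967, 0.0], [-0.001, -0.0, -1.0]] 104.74036638853055
```

Call:
{"api": "servo_tool", "payload": {
  "rows": [
    [0, -0.3, 0, 0, 0, 0, 0],
    [0, -0.3, 0, 0, 0, 0, 0],
    [0, 0, 0, 0, 0, 0, 0]
  ]
}}

```text
clock: 14.8
position: [563.4, 15.0, 117.0]
ee_rot: [-0.128, 0.992, 0.0, 0.001]
contact_force: [0.1, 0.1, -0.1]
gripper_width: 0.2
```

Call:
{"api": "servo_tool", "payload": {
  "rows": [
    [0, -0.2, 0, 0, 0, 0, 0],
    [0, -0.2, 0, 0, 0, 0, 0],
    [0, 0, 0, 0, 0, 0, 0]
  ]
}}

```text
clock: 15.1
position: [566.9, 15.9, 117.0]
ee_rot: [-0.128, 0.992, 0.0, 0.0]
contact_force: [-1.0, -1.3, 0.3]
gripper_width: 0.2
```

Call:
{"api": "servo_tool", "payload": {
  "rows": [
    [0, -0.2, 0, 0, 0, 0, 0],
    [0, -0.2, 0, 0, 0, 0, 0],
    [0, 0, 0, 0, 0, 0, 0]
  ]
}}

```text
clock: 15.4
position: [570.7, 16.9, 117.0]
ee_rot: [-0.128, 0.992, -0.0, 0.0]
contact_force: [0.2, -0.1, 0.8]
gripper_width: 0.3
```

Call:
{"api": "servo_tool", "payload": {
  "rows": [
    [0, -0.2, 0, 0, 0, 0, 0],
    [0, -0.2, 0, 0, 0, 0, 0],
    [0, 0, 0, 0, 0, 0, 0]
  ]
}}

```text
clock: 15.7
position: [574.7, 17.9, 117.0]
ee_rot: [-0.128, 0.992, 0.0, 0.0]
contact_force: [-1.2, -0.1, 0.9]
gripper_width: -0.0
```

Call:
{"api": "servo_tool", "payload": {
  "rows": [
    [0, -0.2, 0, 0, 0, 0, 0],
    [0, -0.2, 0, 0, 0, 0, 0],
    [0, 0, 0, 0, 0, 0, 0]
  ]
}}

```text
clock: 16.0
position: [578.3, 18.9, 116.7]
ee_rot: [-0.128, 0.992, 0.0, -0.0]
contact_force: [-1.3, -0.3, -0.2]
gripper_width: 0.2
```

Call:
{"api": "servo_tool", "payload": {
  "rows": [
    [0, -0.2, 0, 0, 0, 0, 0],
    [0, -0.2, 0, 0, 0, 0, 0],
    [0, 0, 0, 0, 0, 0, 0]
  ]
}}

```text
clock: 16.3
position: [582.3, 20.0, 116.9]
ee_rot: [-0.128, 0.992, 0.0, 0.0]
contact_force: [-0.9, -0.2, -1.4]
gripper_width: 0.2
```

```bash
python3 w.py
```

```text
t 16.3 pos [582.3  20.  116.9] bx,by 2.4 -0.1 F [-0.93 -0.24 -1.36] Fbx -0.96 grip 0.160721697431245
[[-0.967, -0.254, 0.0], [-0.254, 0.967, 0.0], [-0.0, 0.0, -1.0]] 104.73576601123308
```

Past the block zone at about 1 N. I'll continue to the on stop in small steps.

Call:
{"api": "servo_tool", "payload": {
  "rows": [
    [0, -0.2, 0, 0, 0, 0, 0],
    [0, -0.2, 0, 0, 0, 0, 0],
    [0, 0, 0, 0, 0, 0, 0]
  ]
}}

```text
clock: 16.6
position: [586.4, 21.0, 117.1]
ee_rot: [-0.128, 0.992, 0.0, 0.0]
contact_force: [-1.4, 0.2, -0.0]
gripper_width: -0.1
```

Call:
{"api": "servo_tool", "payload": {
  "rows": [
    [0, -0.2, 0, 0, 0, 0, 0],
    [0, -0.2, 0, 0, 0, 0, 0],
    [0, 0, 0, 0, 0, 0, 0]
  ]
}}

```text
clock: 16.9
position: [590.3, 22.0, 117.1]
ee_rot: [-0.128, 0.992, 0.0, 0.0]
contact_force: [-1.0, 0.1, -0.1]
gripper_width: -0.1
```

Call:
{"api": "servo_tool", "payload": {
  "rows": [
    [0, -0.2, 0, 0, 0, 0, 0],
    [0, -0.1, 0, 0, 0, 0, 0],
    [0, 0, 0, 0, 0, 0, 0]
  ]
}}

```text
clock: 17.2
position: [593.0, 22.7, 117.1]
ee_rot: [-0.128, 0.992, 0.0, 0.0]
contact_force: [-1.5, -0.2, -0.6]
gripper_width: -0.1
```

Call:
{"api": "servo_tool", "payload": {
  "rows": [
    [0, -0.2, 0, 0, 0, 0, 0],
    [0, 0, 0, 0, 0, 0, 0]
  ]
}}

```text
clock: 17.4
position: [594.9, 23.2, 117.1]
ee_rot: [-0.128, 0.992, -0.0, 0.0]
contact_force: [-1.3, 0.3, 0.0]
gripper_width: 0.1
```

Call:
{"api": "servo_tool", "payload": {
  "rows": [
    [0, -0.2, 0, 0, 0, 0, 0],
    [0, 0, 0, 0, 0, 0, 0]
  ]
}}

```text
clock: 17.6
position: [595.9, 23.5, 117.0]
ee_rot: [-0.128, 0.992, -0.0, -0.001]
contact_force: [-3.5, -0.8, 1.1]
gripper_width: -0.1
```

Call:
{"api": "servo_tool", "payload": {
  "rows": [
    [0, -0.2, 0, 0, 0, 0, 0],
    [0, 0, 0, 0, 0, 0, 0]
  ]
}}

```text
clock: 17.8
position: [596.0, 23.5, 116.9]
ee_rot: [-0.128, 0.992, -0.0, -0.003]
contact_force: [-7.9, -1.1, 4.8]
gripper_width: -0.0
```

On stop reached, at bx of about 16.5 mm. One more firm press, then release and lift away.

Call:
{"api": "servo_tool", "payload": {
  "rows": [
    [0, -0.2, 0, 0, 0, 0, 0],
    [0, 0, 0, 0, 0, 0, 0]
  ]
}}

```text
clock: 18.0
position: [596.1, 23.5, 116.9]
ee_rot: [-0.128, 0.992, -0.001, -0.005]
contact_force: [-11.6, -1.0, 7.3]
gripper_width: -0.0
```

Call:
{"api": "servo_tool", "payload": {
  "rows": [
    [0, 1.5, 0, 0, 0, 0, 0],
    [0, 2.0, 0, 0, 0, 0, 0],
    [0, 0, 0, 0, 0, 0, 0],
    [0, 0, 0, -4, 0, 0, 0],
    [0, 0, 0, -4, 0, 0, 0],
    [0, 0, 0, 0, 0, 0, 0],
    [0, 0, 0, 0, 0, 0, 0]
  ]
}}

```text
clock: 18.7
position: [568.3, 16.4, 198.5]
ee_rot: [-0.128, 0.992, 0.0, 0.003]
contact_force: [-1.0, -0.2, -0.7]
gripper_width: 0.3
```

```bash
python3 w.py
python3 - <<'E'
from h import *
c=get_image("side")
a=cv2.resize(cv2.cvtColor(c["image"],cv2.COLOR_RGB2BGR)[140:370,200:350],None,fx=2.6,fy=2.6,interpolation=cv2.INTER_CUBIC)
cv2.imwrite("pics/a9.png",a)
E
```

```text
t 18.7 pos [568.3  16.4 198.5] bx,by -12.1 -0.0 F [-0.99 -0.25 -0.74] Fbx -1.03 grip 0.3171581968912127
[[-0.967, -0.254, 0.005], [-0.254, 0.967, 0.002], [-0.005, 0.0, -1.0]] 104.73899871843412
```

View pics/a9.png

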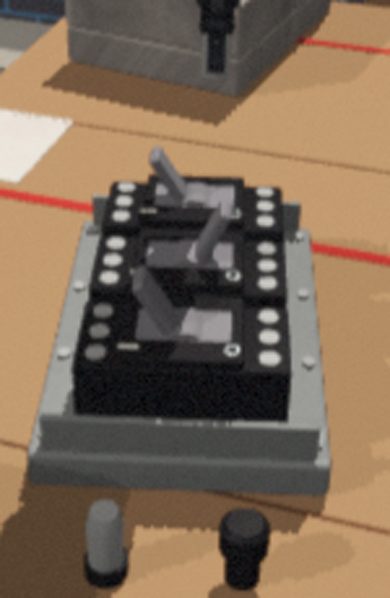

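The far handle now leans on, with its top at (158,153), parallel to the on neighbour. The middle handle is still off, the near one is still on, the parts are undisturbed and the gripper is clear. I'm handing the job in.

```bash
python3 -c "
from bench import *
print(job_done())"
```

```text
the job is handed in; nothing more can be done
None
```

The tripped breaker (the one at the -y end of the unit) is reset: I pushed its handle off to its stop, then threw it fully to on and let go. I handed the job in at about 18.7 s.

- **Off stop:** felt at about -0.42 rad. The force rose steadily to about 19.7 N with almost no movement, and never exceeded that. The most a stiff latch should need at that contact point is about 14.5 N, so I took this as the stop.
- **Latch:** the handle then swung to on at 1–2 N, straight through the range where an unset latch would have blocked it.
- **On stop:** I pressed it to about 14 N, then backed off and lifted clear.
- **Last checks:** the final side picture shows the reset handle parallel to the on neighbour, the off and on neighbours as they were, and the eyepiece and objective in place. The condenser was out of frame in that picture and I didn't look at it again; the gripper never went near it. The wrist force was near zero.

Two things did not match the description:
- **Fingertip height:** the tips looked about 15–20 mm higher in the pictures than the stated 11 mm ahead of the TCP. My first pass therefore went over the handle without touching it, and I corrected by eye.
- **Latch force:** I read about 3.5–4.5 N where 5–12 N was expected. That is why I pushed on to nearly 20 N before calling it the stop.

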